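Prop the spares case lid on its long stay

TASK

The lid of the spares case is thrown right back. Flip up the case's long stay until it stands fully up at its stop, then tip the lid forward so that it comes to rest propped open on that stay; leave the short stay folded down and let go of everything.

Things in the scene. Friction and masses are not known exactly. Their poses are not given: they have to be found in the camera images.
- case: Open black plastic spares case fixed on the stand, 200 (its x) by 220 mm (its y), low spares inside (below 45 mm). Origin: centre of its underside, on the work surface; z up. Rear wall (y = -107 mm, lid hinge) and front wall (+107) are 75 mm high; the end walls at x = -97 and +97 mm are 55 mm high and each carries a folding stay. Walls 6 mm thick.
- stay_long_grip (a point): Point on the long stay's middle line, 105 mm from its pivot: a steel bar 10 mm wide (case x), 8 mm thick, with a round nose (diameter 14 mm) centred 130 mm from the pivot. It lies on top of one end wall (either one). Pivot axis along case x, at case y = +50, z = 63 mm, same case x as this point. Folded, it points from the pivot to the lid hinge (case -y).
- stay_long (a joint): Angle of the long stay: 0 lying folded on the end wall, 1.57 upright, 1.66 fully up at its stop (leaning 5 degrees to the front, case +y). Stiff pivot (0.05 N m friction): it stays where it is left.
- stay_short_grip (a point): Point on the short stay, which has the same bar, pivot place and nose but is only 75 mm from pivot to nose centre, on the other end wall; this point is 55 mm from its pivot. To be left alone.
- stay_short (a joint): Angle of the short stay: 0 folded, 1.66 fully up.
- lid_tab (a point): Centre of the grip tab (70 mm along case x, 10 mm thick, ends 10 mm beyond this point) in the middle of the lid's free edge. Lid: flat black panel 200 mm wide, 222 mm deep, 10 mm thick, about 0.4 kg. This point is 235 mm from the hinge axis (along case x at case y = -110, z = 75 mm) and 5 mm outside the plane of the lid's inner face, which holds the axis.
- lid (a joint): Angle of the lid: 0 shut, 1.57 upright, 1.85 thrown right back against its stop (leaning to case -y). Damped hinge: once tipped forward past upright it sinks by its own weight, slowly (about 1 rad/s or less), to shut unless a stay holds it. On the long stay it rests at about 0.64, on the short one at about 0.40.

How it is judged:
By the outcome, as a careful person would: the job done as asked, in the order asked, and still so for the second after the job is handed in, with the robot touching nothing.
It also fails if it takes over 53 s, if anything falls off the work surface, if the arm or the gripper's body presses on something with over 40 N, if the wrist force passes 120 N, or if a joint passes its speed limit or range.

ROBOT

A 6-joint arm with a two-finger parallel gripper is mounted at the origin on the work surface. World frame = base frame: x ahead of the robot, y to its left, z up, the work surface at z = 0. Lengths are in m, angles in rad, forces in N, time in s.
With the tool pointing down it reaches from about 0.35 to 0.925 m from the base axis. Payload 6.4 kg.
Tool frame: the origin (TCP) lies midway between the tips of the shut fingers; the grasp point (between the pads) lies 19 mm behind it; z points along the fingers, y is the direction in which the jaws open and shut (so a half turn about z gives the same grasp; the last joint's range is limited). The gripper opens to 94 mm and grips with 3 to 60 N. Pads are 16 mm wide; open, the fingers measure 119 mm over their backs; the gripper's body (75 mm by 177 mm) begins 78 mm behind the grasp point.
Start: joints at [1.068, 0.245, 1.558, -0, 1.339, -0.174], TCP at [0.21, 0.615, 0.205] pointing down, gripper open.
Joint ranges: [-3.13, 3.13], [-1.02, 2.26], [0.13, 2.54], [-0.95, 4.09], [0.21, 2.88], [-2.74, 2.74]. Speed limits (rad/s): [2.57, 2.57, 3.14, 3.14, 3.14, 3.14].

INTERFACE

Orientations are given as [roll, pitch, yaw] about the fixed x, y, z axes, in that order (R = Rz(yaw) Ry(pitch) Rx(roll)).
In Python, from plant import bot gives the robot as it stands.
- The arm moves only by the shell command python3 -m creep 'ROWS' [FORCE]. ROWS is JSON, a list of rows, each an object with "rot": the turn, a rotation vector about the tool's x, y, z in units of 10 degrees (1.0 is 10 degrees), a list of three; "slide": the shift along the tool's x, y, z in units of 25 mm (1.0 is 25 mm), a list of three; "gripper": the opening, from 0 (shut) to 1 (fully open). In form: [{"rot": [ax, ay, az], "slide": [tx, ty, tz], "gripper": gripper}, ...]. A call has 1 to 12 rows; each row is the pose to reach, as a shift and turn from the pose commanded when the call began, along the tool's axes at that moment; what a row does not reach only later rows make up. A row lasts 1/8 s, in which the tool goes at most 62.5 mm and 10.7 degrees, less where a joint would pass 70% of its speed; a pose out of reach is approached as far as the arm can. A call with a gripper value outside its range is refused whole. The fingers move at their own pace and stop on an object; FORCE is the grip in N (left out, the last holds). Time passes only in rows, so rows that repeat a pose let the fingers close. It gives the time, the measured TCP pose, the force and the opening at its end, in the units of the state.
- bot.read_state(): the state, without advancing time (a new reading comes with each control period).
- bot.read_camera(name): name is "side" or "top"; returns a dict with "pixels" (420x560x3 uint8, red, green, blue), "camera_matrix" (3x3 intrinsics, pixels), "xyz" and "attitude" of the camera in the world. Camera axes: x right, y up, looking along -z (the intrinsics and any distortion apply to the point x, -y, -z); pixel columns grow to the right and rows downward; lengths in m; the calibration is good to about 2 mm. A picture is of the moment at which its call begins. There is no depth.
- bot.hand_in(): hands the job in, once; it reports no verdict.
The state is a dict: "time": time; "joints": joint angles; "qvel": joint speeds; "joint_efforts": joint torques, N m; "ee_pos": TCP position; "tool_rot": TCP orientation; "wrist_force": force on the tool from outside, world axes, zero at the start; "wrist_torque": the same for the moment, N m; "width": finger opening in m.
Only numpy, scipy, OpenCV 4.12 (cv2) and the standard library are available. Lean on these libraries where they do the work, as an engineer would, in place of code of your own. Each camera call takes 0.05 s, during which the arm holds its last target. There are 200 camera calls.

## Working session

There is one attempt and no reset: what is moved stays moved. The work goes in short steps, Python scripts to look and compute and a shell command to move; the robot and the scene stay as the last step left them, time stands still between calls to the robot, and variables do not carry over. Pictures are saved under pics/ and viewed, about 8 in all and at most 12, crops included, and the job is handed in when it is done.

```bash
ls; mkdir -p pics; python3 - <<'E'
from plant import bot
import cv2
s=bot.read_state(); print(s)
for n in("side","top"):
    c=bot.read_camera(n); print(n,{k:(v if k!='pixels' else 0) for k,v in c.items()})
    cv2.imwrite(f"pics/{n}0.png",c["pixels"][:,:,::-1])
E
```

```text
pics
{'time': 0.0, 'joints': array([ 1.06788679e+00,  2.45806789e-01,  1.55897141e+00, -2.85160822e-06,
        1.33871434e+00, -1.74098830e-01]), 'qvel': array([ 9.87507686e-05,  2.77257092e-03,  6.67947166e-04,  3.00890761e-04,
        7.90192568e-04, -3.37061558e-04]), 'joint_efforts': array([ 1.60590891e-03, -4.15832555e+01, -3.14605057e+01,  6.85489504e-02,
        3.32764699e-02, -1.25539464e-04]), 'ee_pos': array([0.2096021 , 0.61465444, 0.20437293]), 'tool_rot': array([-3.13972100e+00, -3.26368808e-04,  2.81278230e+00]), 'wrist_force': array([ 0.00638015, -0.67927045,  0.28429966]), 'wrist_torque': array([-0.01122036, -0.00882625, -0.01366494]), 'width': 0.09398128190202348}
side {'pixels': 0, 'camera_matrix': array([[408.04735551,   0.        , 277.99213083],
       [  0.        , 408.04735551, 211.97832948],
       [  0.        ,   0.        ,   1.        ]]), 'xyz': array([0.51526396, 0.47240914, 0.59256076]), 'attitude': array([ 0.66967643, -0.00870253, -2.9529551 ])}
top {'pixels': 0, 'camera_matrix': array([[515.45990582,   0.        , 275.10386726],
       [  0.        , 515.45990582, 209.5385446 ],
       [  0.        ,   0.        ,   1.        ]]), 'xyz': array([0.4829088 , 0.06838741, 0.88101723]), 'attitude': array([ 0.10978005, -0.00774052, -1.57572056])}
```

View pics/side0.png

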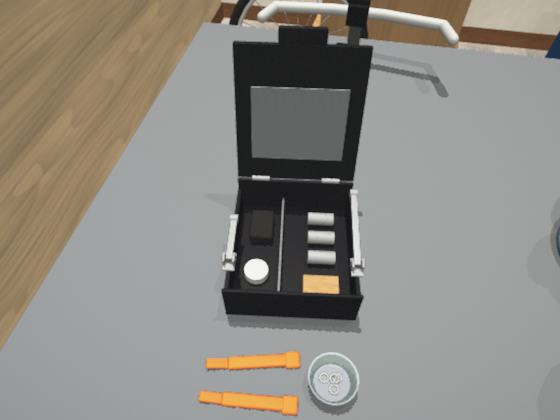

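View pics/top0.png

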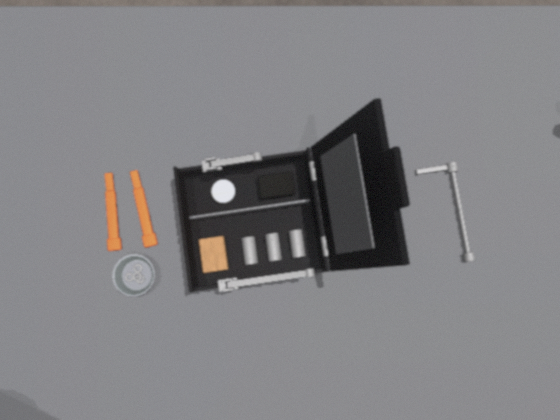

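```bash
cat > h.py <<'E'
import numpy as np, cv2
from scipy.spatial.transform import Rotation as R
from plant import bot
def cam(n): return bot.read_camera(n)
def proj(c,P):
    p=(np.atleast_2d(P)-c["xyz"])@R.from_euler("xyz",c["attitude"]).as_matrix()
    p=p*[1,-1,-1]; q=p@c["camera_matrix"].T; return q[:,:2]/q[:,2:]
def ray(c,uv,z):
    d=np.linalg.inv(c["camera_matrix"])@[uv[0],uv[1],1]; d=R.from_euler("xyz",c["attitude"]).as_matrix()@(d*[1,-1,-1])
    return c["xyz"]+d*(z-c["xyz"][2])/d[2]
E
python3 - <<'E'
from h import *
a=cv2.imread("pics/top0.png")[140:305,165:330]; b=cv2.imread("pics/side0.png")[165:325,215:375]
cv2.imwrite("pics/crop.png",np.hstack([cv2.resize(a,(400,400),interpolation=2),cv2.resize(b,(400,400),interpolation=2)]))
c=cam("top")
for name,uv,z in [("Lpiv",(228,285),.063),("Lnose",(310,272.5),.065),("Spiv",(211,165),.063),("Snose",(257,157),.065)]: print(name,ray(c,uv,z))
for n in("top","side"):
    im=cv2.imread(f"pics/{n}0.png"); m=(im.min(2)>165).astype(np.uint8)
    k,l,st,ce=cv2.connectedComponentsWithStats(m)
    for i in range(1,k):
        if st[i,4]>25: print(n,st[i],ce[i].round(1))
E
```

```text
Lpiv [0.45414132 0.1361612  0.063     ]
Lnose [0.47300223 0.00724729 0.065     ]
Spiv [0.64562247 0.16449144 0.063     ]
Snose [0.65806001 0.09036351 0.065     ]
top [255 153   5   6  26] [256.8 155.5]
top [211 155  43  13 220] [231.3 160.3]
top [202 161   8   9  42] [205.  165.1]
top [451 162   6   9  41] [453.4 166. ]
top [417 165  30   8 126] [431.6 168.8]
top [453 173  17  79 178] [461.  212.2]
top [212 180  23  22 411] [222.8 190.6]
top [293 230   9  27 155] [297.4 243. ]
top [270 234   8  26 160] [273.5 246.5]
top [246 238   8  26 161] [249.5 250.2]
top [468 253   6   8  37] [470.2 256.3]
top [123 262  27  27 340] [135.6 274.7]
top [308 269   5   8  29] [309.6 272.6]
top [219 271  87  20 524] [258.2 279.9]
side [257   0  91  18 729] [297.5   5.3]
side [477   6  42  24 472] [499.6  20.2]
side [369   8  89  32 650] [417.2  19.6]
side [222  19   7   7  34] [225.2  21.4]
side [244  20  15   9  54] [252.  23.]
side [458  43  10   7  49] [462.5  45.6]
side [489  46  36   9 151] [505.8  49.7]
side [252 175  18   4  51] [260.3 176.9]
side [322 178  18   4  49] [330.6 179.7]
side [350 189  11  78 533] [355.3 227.9]
side [308 213  25   9 183] [320.4 216.8]
side [222 214  16  47 351] [230.6 237.9]
side [308 231  26  10 201] [320.9 235.3]
side [308 251  27  10 228] [321.4 255.3]
side [244 259  25  21 415] [255.6 269. ]
side [362 258   3   9  26] [363.  261.8]
side [222 263  12   7  63] [227.6 266.6]
side [351 269  14   8  66] [357.5 272.7]
side [ 307  351   53   54 1468] [332.2 379.7]
```

View pics/crop.png

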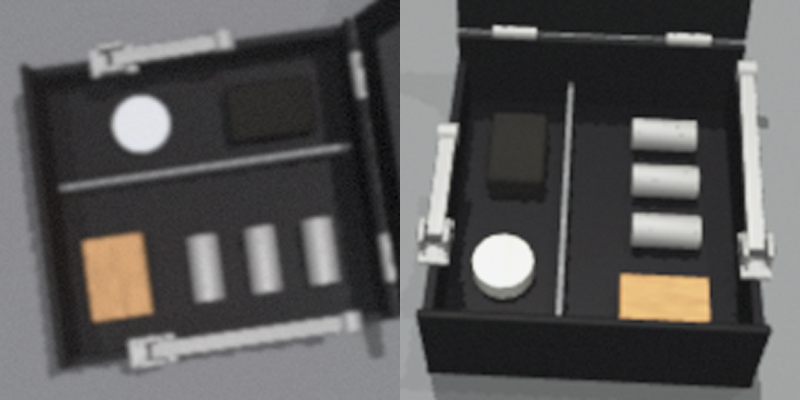

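```bash
cat >> h.py <<'E'
TH=0.146; O=np.array([.5572,.1008,0]); RC=R.from_euler("z",TH)
def w(p): return O+RC.apply(np.array(p)/1000)
def rel(p,Rt=None):   # case-frame TCP target (mm) -> slide, rot in move units
    s=bot.read_state(); T=R.from_euler("xyz",s["tool_rot"])
    sl=T.inv().apply(w(p)-s["ee_pos"])/.025
    return sl.round(2), None if Rt is None else np.degrees((T.inv()*Rt).as_rotvec()/10).round(3)
DOWN=RC*R.from_euler("xyz",[np.pi,0,-np.pi/2+np.pi])  # jaws along case x
E
python3 - <<'E'
from h import *
print(DOWN.as_matrix().round(2)); print(rel([-97,-55,140],DOWN))
E
```

```text
[[-0.15  0.99  0.  ]
 [ 0.99  0.15  0.  ]
 [-0.    0.   -1.  ]]
(array([-17.35, -18.7 ,   2.61]), array([-8.00e-03,  3.00e-03,  6.28e+00]))
```

```bash
python3 -m creep '[{"rot":[0,0,6.28],"slide":[-17.35,-18.7,1.6],"gripper":0.4},{"rot":[0,0,6.28],"slide":[-17.35,-18.7,1.6],"gripper":0.4},{"rot":[0,0,6.28],"slide":[-17.35,-18.7,1.6],"gripper":0.4},{"rot":[0,0,6.28],"slide":[-17.35,-18.7,1.6],"gripper":0.4},{"rot":[0,0,6.28],"slide":[-17.35,-18.7,1.6],"gripper":0.4},{"rot":[0,0,6.28],"slide":[-17.35,-18.7,1.6],"gripper":0.4},{"rot":[0,0,6.28],"slide":[-17.35,-18.7,1.6],"gripper":0.4},{"rot":[0,0,6.28],"slide":[-17.35,-18.7,1.6],"gripper":0.4},{"rot":[0,0,6.28],"slide":[-17.35,-18.7,1.6],"gripper":0.4},{"rot":[0,0,6.28],"slide":[-17.35,-18.7,1.6],"gripper":0.4},{"rot":[0,0,6.28],"slide":[-17.35,-18.7,1.6],"gripper":0.4},{"rot":[0,0,6.28],"slide":[-17.35,-18.7,1.6],"gripper":0.4}]' 8
python3 - <<'E'
from h import *
s=bot.read_state(); print(s["time"],s["ee_pos"],s["width"],w([-97,-55,165])); print(rel([-97,-55,52],DOWN))
c=cam("side"); cv2.imwrite("pics/s1.png",c["pixels"][:,:,::-1])
E
```

```text
time: 1.65
ee_pos: [0.4692, 0.0326, 0.1651]
tool_rot: [-3.141, -0.001, 1.715]
wrist_force: [-0.5, -0.3, 0.2]
width: 0.0381
1.65 [0.46920788 0.0325711  0.16512429] 0.03806547641030516 [0.46923349 0.03227341 0.165     ]
(array([-0.02,  0.  ,  4.52]), array([-0.005, -0.004, -0.009]))
```

View pics/s1.png

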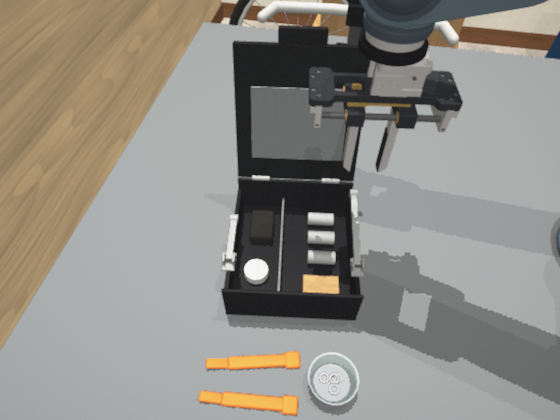

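The fingers (tips near 350,168 and 385,170) hang over the long stay's bar, and the lid is untouched. Next: descend, then grip.

```bash
python3 -m creep '[{"rot":[0,0,0],"slide":[0,0,1.8],"gripper":0.4},{"rot":[0,0,0],"slide":[0,0,3.2],"gripper":0.4},{"rot":[0,0,0],"slide":[0,0,4],"gripper":0.4},{"rot":[0,0,0],"slide":[0,0,4.5],"gripper":0.4},{"rot":[0,0,0],"slide":[0,0,4.5],"gripper":0.4},{"rot":[0,0,0],"slide":[0,0,4.5],"gripper":0.4}]' 8
python3 - <<'E'
from h import *
print(rel([-97,-55,52]))
c=cam("side"); cv2.imwrite("pics/s2.png",cv2.resize(c["pixels"][100:310,200:430,::-1],None,fx=2.5,fy=2.5))
E
```

```text
time: 2.45
ee_pos: [0.4702, 0.033, 0.054]
tool_rot: [3.14, 0.001, 1.718]
wrist_force: [-0.6, 0.5, 0.6]
width: 0.0371
(array([-0.02, -0.04,  0.08]), None)
```

View pics/s2.png

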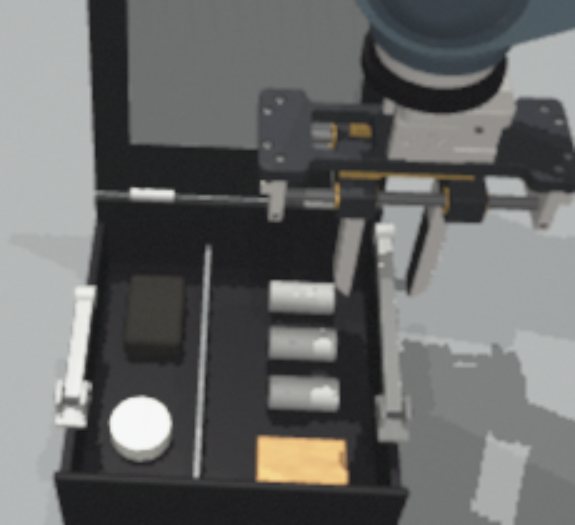

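Fingers straddle the bar, with tips at about (345,290) and (415,290) in the crop. Next: close.

```bash
python3 -m creep '[{"rot":[0,0,0],"slide":[0,0,0],"gripper":0.05},{"rot":[0,0,0],"slide":[0,0,0],"gripper":0.05},{"rot":[0,0,0],"slide":[0,0,0],"gripper":0.05},{"rot":[0,0,0],"slide":[0,0,0],"gripper":0.05}]' 8
python3 - <<'E'
from h import *
print(rel([-97,-55,52]))
s=bot.read_state()
p=RC.inv().apply(s["ee_pos"]-O)*1000; print(p)
r=105
for t in np.linspace(0,1.70,13)[1:]: print(round(t,2),((50-r*np.cos(t)-(-55))/25).round(2),(r*np.sin(t)/25).round(2))
E
```

```text
time: 3.0
ee_pos: [0.4692, 0.0325, 0.0529]
tool_rot: [-3.141, 0.0, 1.717]
wrist_force: [-0.4, -0.9, -0.2]
width: 0.0102
(array([-0.01,  0.  ,  0.03]), None)
[-97.04120506 -54.76347909  52.87088023]
0.14 0.04 0.59
0.28 0.17 1.17
0.42 0.37 1.73
0.57 0.66 2.25
0.71 1.01 2.73
0.85 1.43 3.16
0.99 1.9 3.52
1.13 2.42 3.8
1.27 2.98 4.02
1.42 3.56 4.15
1.56 4.15 4.2
1.7 4.74 4.16
```

```bash
python3 -m creep '[{"rot":[0,0,0],"slide":[0.04,0,-0.59],"gripper":0.05},{"rot":[0,0,0],"slide":[0.17,0,-1.17],"gripper":0.05},{"rot":[0,0,0],"slide":[0.37,0,-1.73],"gripper":0.05},{"rot":[0,0,0],"slide":[0.66,0,-2.25],"gripper":0.05},{"rot":[0,0,0],"slide":[1.01,0,-2.73],"gripper":0.05},{"rot":[0,0,0],"slide":[1.43,0,-3.16],"gripper":0.05},{"rot":[0,0,0],"slide":[1.9,0,-3.52],"gripper":0.05},{"rot":[0,0,0],"slide":[2.42,0,-3.8],"gripper":0.05},{"rot":[0,0,0],"slide":[2.98,0,-4.02],"gripper":0.05},{"rot":[0,0,0],"slide":[3.56,0,-4.15],"gripper":0.05},{"rot":[0,0,0],"slide":[4.15,0,-4.2],"gripper":0.05},{"rot":[0,0,0],"slide":[4.74,0,-4.16],"gripper":0.05}]' 8
python3 -m creep '[{"rot":[0,0,0],"slide":[0.1,0,0],"gripper":0.05},{"rot":[0,0,0],"slide":[0.2,0,0],"gripper":0.05},{"rot":[0,0,0],"slide":[0.2,0,0],"gripper":0.05}]'
python3 - <<'E'
from h import *
p=RC.inv().apply(bot.read_state()["ee_pos"]-O)*1000; print(p)
c=cam("side");d=cam("top"); cv2.imwrite("pics/s3.png",np.hstack([cv2.resize(x,(400,300)) for x in (c["pixels"][:,:,::-1],d["pixels"][:,:,::-1])]))
E
```

```text
time: 4.5
ee_pos: [0.4527, 0.1508, 0.1589]
tool_rot: [3.141, 0.0, 1.717]
wrist_force: [-4.3, -1.2, 8.3]
width: 0.0076
time: 4.88
ee_pos: [0.4519, 0.156, 0.1587]
tool_rot: [3.141, -0.001, 1.717]
wrist_force: [-4.2, 0.4, 6.3]
width: 0.0082
[-96.20006448  69.90638501 158.67235324]
```

View pics/s3.png

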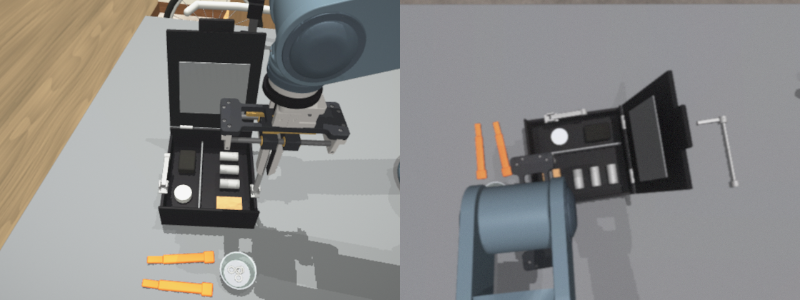

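```bash
python3 - <<'E'
from h import *
c=cam("side"); cv2.imwrite("pics/s4.png",cv2.resize(c["pixels"][160:320,290:450,::-1],None,fx=3.7,fy=3.7,interpolation=2))
E
```

```text
(no output)
```

View pics/s4.png

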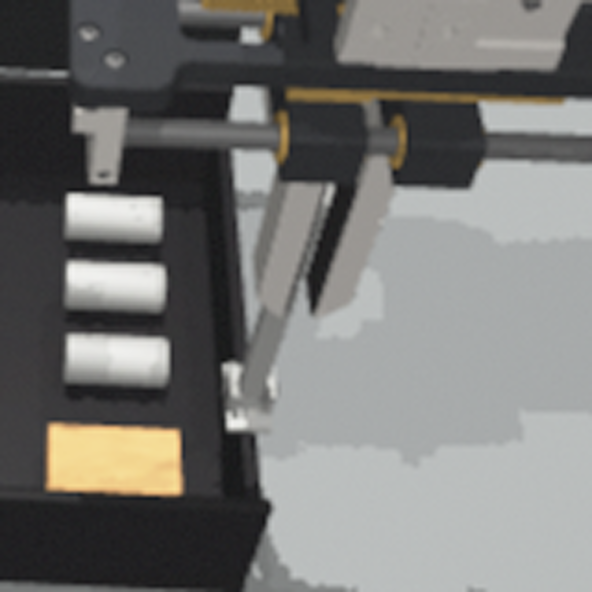

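```bash
python3 - <<'E'
from h import *
c=cam("side")
for t in (0,1.0,1.2,1.3,1.4,1.5,1.57,1.66):
    print(t,*[((proj(c,w([-97,50-r*np.cos(t),63+r*np.sin(t)]))-[290,160])*3.7).round().tolist() for r in (0,40,70,130)])
E
```

```text
0 [[247.0, 388.0]] [[240.0, 306.0]] [[235.0, 249.0]] [[226.0, 144.0]]
1.0 [[247.0, 388.0]] [[257.0, 297.0]] [[264.0, 226.0]] [[279.0, 78.0]]
1.2 [[247.0, 388.0]] [[260.0, 307.0]] [[270.0, 242.0]] [[291.0, 102.0]]
1.3 [[247.0, 388.0]] [[261.0, 313.0]] [[272.0, 253.0]] [[296.0, 121.0]]
1.4 [[247.0, 388.0]] [[262.0, 320.0]] [[274.0, 265.0]] [[301.0, 143.0]]
1.5 [[247.0, 388.0]] [[263.0, 328.0]] [[276.0, 279.0]] [[306.0, 168.0]]
1.57 [[247.0, 388.0]] [[264.0, 334.0]] [[278.0, 289.0]] [[309.0, 188.0]]
1.66 [[247.0, 388.0]] [[265.0, 342.0]] [[279.0, 304.0]] [[312.0, 217.0]]
```

```bash
python3 -m creep '[{"rot":[0,0,0],"slide":[0,0,0],"gripper":0.5},{"rot":[0,0,0],"slide":[0,0,0],"gripper":0.5},{"rot":[0,0,0],"slide":[0,0,0],"gripper":0.5},{"rot":[0,0,0],"slide":[0,0,0],"gripper":0.5}]' 8
python3 - <<'E'
from h import *
c=cam("side"); cv2.imwrite("pics/s5.png",cv2.resize(c["pixels"][160:320,290:450,::-1],None,fx=3.7,fy=3.7,interpolation=2))
E
```

```text
time: 5.58
ee_pos: [0.4515, 0.1549, 0.1569]
tool_rot: [-3.141, -0.0, 1.717]
wrist_force: [0.6, 0.2, -1.0]
width: 0.0446
```

View pics/s5.png

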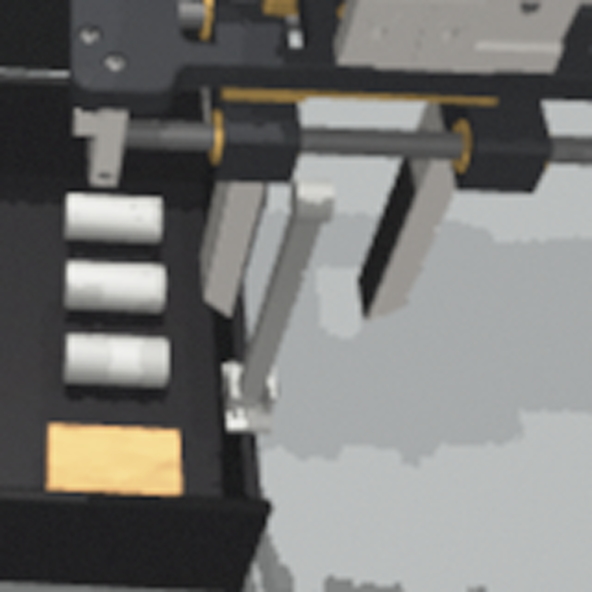

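The nose sits at about (315,200), which puts the angle near 1.6. That may be just short of the stop, so I'll push it from behind with the fingers shut.

```bash
python3 -m creep '[{"rot":[0,0,0],"slide":[0,0,-2],"gripper":0.5},{"rot":[0,0,0],"slide":[0,0,-3.2],"gripper":0.5},{"rot":[0,0,0],"slide":[-2.2,0,-3.2],"gripper":0},{"rot":[0,0,0],"slide":[-2.2,0,-3.2],"gripper":0},{"rot":[0,0,0],"slide":[-2.2,0,-3.2],"gripper":0},{"rot":[0,0,0],"slide":[-2.2,0,-3.2],"gripper":0},{"rot":[0,0,0],"slide":[-2.2,0,-1.5],"gripper":0},{"rot":[0,0,0],"slide":[-2.2,0,-0.2],"gripper":0},{"rot":[0,0,0],"slide":[-2.2,0,-0.2],"gripper":0},{"rot":[0,0,0],"slide":[-1.6,0,-0.2],"gripper":0},{"rot":[0,0,0],"slide":[-1.2,0,-0.2],"gripper":0},{"rot":[0,0,0],"slide":[-1.2,0,-0.2],"gripper":0}]' 8
python3 - <<'E'
from h import *
print(RC.inv().apply(bot.read_state()["ee_pos"]-O)*1000, RC.inv().apply(bot.read_state()["wrist_force"]))
E
```

```text
time: 7.12
ee_pos: [0.4563, 0.1262, 0.1631]
tool_rot: [3.14, 0.0, 1.719]
wrist_force: [-0.1, -1.2, -0.1]
width: 0.0011
[-96.08753782  39.81010341 163.14455249] [-0.24636008 -1.16194708 -0.11187403]
```

Now creep forward until the stop pushes back.

```bash
python3 -m creep '[{"rot":[0,0,0],"slide":[0.1,0,0],"gripper":0},{"rot":[0,0,0],"slide":[0.2,0,0],"gripper":0},{"rot":[0,0,0],"slide":[0.2,0,0],"gripper":0}]'; python3 -m creep '[{"rot":[0,0,0],"slide":[0.1,0,0],"gripper":0},{"rot":[0,0,0],"slide":[0.1,0,0],"gripper":0}]'
python3 - <<'E'
from h import *
print(RC.inv().apply(bot.read_state()["ee_pos"]-O)*1000, RC.inv().apply(bot.read_state()["wrist_force"]))
E
```

```text
time: 7.5
ee_pos: [0.4551, 0.1301, 0.162]
tool_rot: [-3.142, -0.0, 1.717]
wrist_force: [0.1, 0.2, -0.0]
width: 0.0005
time: 7.75
ee_pos: [0.4548, 0.1324, 0.1619]
tool_rot: [-3.141, 0.001, 1.717]
wrist_force: [0.3, -1.9, 0.0]
width: 0.0004
[-96.75664144  46.12225186 161.86121814] [-0.02336229 -1.93836188  0.00376478]
```

```bash
python3 -m creep '[{"rot":[0,0,0],"slide":[0.1,0,0],"gripper":0},{"rot":[0,0,0],"slide":[0.1,0,0],"gripper":0}]'; python3 -m creep '[{"rot":[0,0,0],"slide":[0.1,0,0],"gripper":0},{"rot":[0,0,0],"slide":[0.1,0,0],"gripper":0}]'
python3 - <<'E'
from h import *
print(RC.inv().apply(bot.read_state()["ee_pos"]-O)*1000, RC.inv().apply(bot.read_state()["wrist_force"]))
E
```

```text
time: 8.0
ee_pos: [0.4547, 0.1329, 0.1619]
tool_rot: [-3.141, 0.005, 1.717]
wrist_force: [0.5, -9.8, -0.7]
width: 0.0007
time: 8.25
ee_pos: [0.4547, 0.1334, 0.162]
tool_rot: [-3.141, 0.01, 1.717]
wrist_force: [2.6, -17.9, 0.3]
width: 0.0005
[-96.66480438  47.20261915 161.95654499] [ -0.06112253 -18.09704802   0.30125149]
```

Stop reached: 18 N at y ≈ 47 mm, as predicted. Now back off, rise and go behind the lid.

```bash
python3 -m creep '[{"rot":[0,0,0],"slide":[-1,0,0],"gripper":0},{"rot":[0,0,0],"slide":[-1,0,-2.5],"gripper":0},{"rot":[0,0,0],"slide":[-1,0,-5],"gripper":0},{"rot":[0,0,0],"slide":[-1,0,-8],"gripper":0},{"rot":[0,0,0],"slide":[-1,0,-8],"gripper":0},{"rot":[0,0,0],"slide":[-10.5,3.9,-8],"gripper":0},{"rot":[0,0,0],"slide":[-10.5,3.9,-8],"gripper":0},{"rot":[0,0,0],"slide":[-10.5,3.9,-8],"gripper":0},{"rot":[0,0,0],"slide":[-10.5,3.9,-8],"gripper":0},{"rot":[0,0,0],"slide":[-10.5,3.9,-8],"gripper":0},{"rot":[0,0,0],"slide":[-10.5,3.9,-8],"gripper":0},{"rot":[0,0,0],"slide":[-10.5,3.9,-8],"gripper":0}]'
python3 - <<'E'
from h import *
print(RC.inv().apply(bot.read_state()["ee_pos"]-O)*1000, rel([0,-217,290]))
c=cam("side");d=cam("top"); cv2.imwrite("pics/s6.png",np.hstack([cv2.resize(x,(400,300),interpolation=3) for x in (c["pixels"][:,:,::-1],d["pixels"][:,:,::-1])]))
cv2.imwrite("pics/s6f.png",c["pixels"][:,:,::-1])
for t in (1.57,1.62,1.66): print(t,proj(c,w([-97,50-130*np.cos(t),63+130*np.sin(t)])))
im=c["pixels"][190:275,340:390]; m=(im.min(2)>175); ys,xs=np.nonzero(m); print(ys.min()+190,sorted(set((ys+190)))[:3])
E
```

```text
time: 9.75
ee_pos: [0.5882, -0.1066, 0.3619]
tool_rot: [-3.142, -0.0, 1.718]
wrist_force: [0.2, -0.5, -0.6]
width: 0.0005
[   0.52811268 -209.6722634   361.93287156] (array([-0.29, -0.02,  2.88]), None)
1.57 [[373.45734737 210.90715018]]
1.62 [[373.96808108 215.06313011]]
1.66 [[374.34485624 218.54218626]]
213 [np.int64(213), np.int64(214), np.int64(215)]
```

View pics/s6.png

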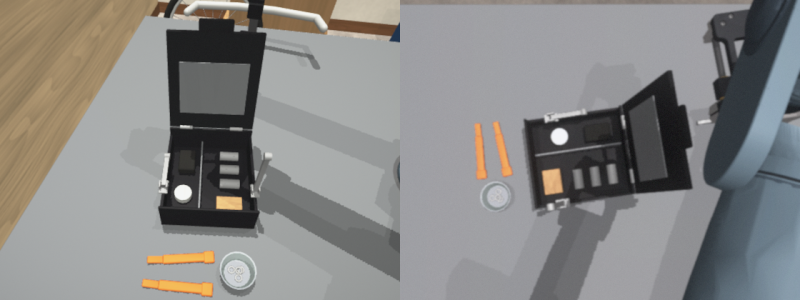

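```bash
python3 -m creep '[{"rot":[0,0,0],"slide":[-0.5,0,0],"gripper":0},{"rot":[0,0,0],"slide":[-0.5,0,1.5],"gripper":0},{"rot":[0,0,0],"slide":[-0.5,0,2.8],"gripper":0},{"rot":[0,0,0],"slide":[-0.5,0,2.8],"gripper":0},{"rot":[0,0,0],"slide":[0,0,2.8],"gripper":0},{"rot":[0,0,0],"slide":[0.5,0,2.8],"gripper":0},{"rot":[0,0,0],"slide":[1,0,2.8],"gripper":0},{"rot":[0,0,0],"slide":[1.5,0,2.8],"gripper":0}]'
python3 - <<'E'
from h import *
print(RC.inv().apply(bot.read_state()["ee_pos"]-O)*1000, RC.inv().apply(bot.read_state()["wrist_force"]))
E
```

```text
time: 10.85
ee_pos: [0.5835, -0.0702, 0.2931]
tool_rot: [3.14, 0.001, 1.717]
wrist_force: [0.2, -1.9, 0.9]
width: 0.0004
[   1.15849733 -172.97292432  293.13587846] [-0.08744787 -1.91869828  0.8844939 ]
```

```bash
python3 -m creep '[{"rot":[0,0,0],"slide":[0.5,0,0],"gripper":0},{"rot":[0,0,0],"slide":[1,0,0],"gripper":0},{"rot":[0,0,0],"slide":[1.5,0,0],"gripper":0},{"rot":[0,0,0],"slide":[2,0,0],"gripper":0},{"rot":[0,0,0],"slide":[2.5,0,0],"gripper":0},{"rot":[0,0,0],"slide":[3,0,0],"gripper":0},{"rot":[0,0,0],"slide":[3.5,0,0],"gripper":0},{"rot":[0,0,0],"slide":[3.5,0,0],"gripper":0},{"rot":[0,0,0],"slide":[3.5,0,0],"gripper":0}]'
python3 -m creep '[{"rot":[0,0,0],"slide":[-2,0,-2],"gripper":0},{"rot":[0,0,0],"slide":[-4,0,-3],"gripper":0},{"rot":[0,0,0],"slide":[-4,0,-3],"gripper":0},{"rot":[0,0,0],"slide":[-4,0,-3],"gripper":0},{"rot":[0,0,0],"slide":[-4,0,-3],"gripper":0},{"rot":[0,0,0],"slide":[-4,0,-3],"gripper":0},{"rot":[0,0,0],"slide":[-4,0,-3],"gripper":0},{"rot":[0,0,0],"slide":[-4,0,-3],"gripper":0},{"rot":[0,0,0],"slide":[-4,0,-3],"gripper":0},{"rot":[0,0,0],"slide":[-4,0,-3],"gripper":0},{"rot":[0,0,0],"slide":[-4,0,-3],"gripper":0},{"rot":[0,0,0],"slide":[-4,0,-3],"gripper":0}]'
python3 - <<'E'
from h import *
c=cam("side");d=cam("top"); cv2.imwrite("pics/s7.png",np.hstack([cv2.resize(x,(400,300),interpolation=3) for x in (c["pixels"][:,:,::-1],d["pixels"][:,:,::-1])]))
for n,q in(("side",c),("top",d)): print(n,[(t,proj(q,w([0,-110+235*np.cos(t)-5*np.sin(t),75+235*np.sin(t)+5*np.cos(t)])).round()) for t in (.4,.64,1.2)])
E
```

```text
time: 11.98
ee_pos: [0.5705, 0.0158, 0.292]
tool_rot: [-3.142, -0.0, 1.717]
wrist_force: [0.4, -0.8, 1.0]
width: 0.0003
time: 13.48
ee_pos: [0.585, -0.0833, 0.367]
tool_rot: [3.142, 0.0, 1.717]
wrist_force: [-0.5, 1.2, 1.2]
width: 0.0008
side [(0.4, array([[295., 254.]])), (0.64, array([[297., 211.]])), (1.2, array([[301., 101.]]))]
top [(0.4, array([[172., 224.]])), (0.64, array([[188., 217.]])), (1.2, array([[268., 197.]]))]
```

View pics/s7.png

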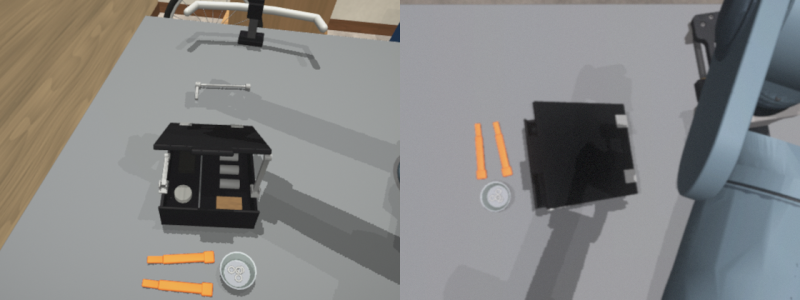

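The lid's tab is at about (297,210) in the full side image, as predicted for 0.64. I'll confirm it's at rest.

```bash
python3 -m creep '[{"rot":[0,0,0],"slide":[0,0,-1],"gripper":0},{"rot":[0,0,0],"slide":[0,0,-1],"gripper":0},{"rot":[0,0,0],"slide":[0,0,-1],"gripper":0},{"rot":[0,0,0],"slide":[0,0,-1],"gripper":0},{"rot":[0,0,0],"slide":[0,0,-1],"gripper":0},{"rot":[0,0,0],"slide":[0,0,-1],"gripper":0},{"rot":[0,0,0],"slide":[0,0,-1],"gripper":0},{"rot":[0,0,0],"slide":[0,0,-1],"gripper":0}]'
python3 - <<'E'
from h import *
c=cam("side"); im=c["pixels"][:,:,::-1]; cv2.imwrite("pics/s8.png",cv2.resize(im[155:325,205:385],None,fx=3.3,fy=3.3,interpolation=2))
a=cv2.resize(cv2.imread("pics/s7.png")[:,:400],(560,420)); b=cv2.resize(cv2.resize(im,(400,300),interpolation=3),(560,420))
print(np.abs(a[150:330,200:400].astype(int)-b[150:330,200:400]).mean())
E
```

```text
time: 14.58
ee_pos: [0.585, -0.0832, 0.392]
tool_rot: [3.142, 0.0, 1.717]
wrist_force: [-0.9, -0.1, -0.4]
width: 0.0005
1.051962962962963
```

View pics/s8.png

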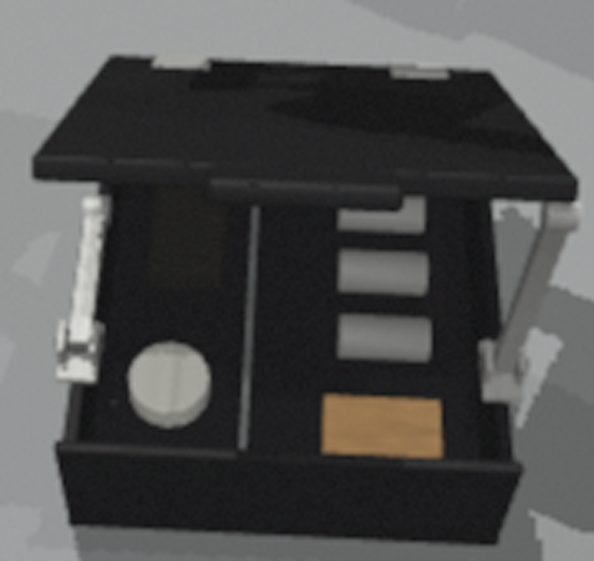

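The lid rests on the long stay's nose (about 562,212 in the crop). The short stay is still folded (about 85,270). Nothing moved between the last two pictures.

```bash
python3 -c "
from plant import bot
bot.hand_in()"
```

```text
the job is handed in; nothing more can be done
```

The lid now rests propped on the long stay, and I handed the job in after about 15 s of robot time; no verdict is reported.

- **Long stay:** I gripped it and swung it up. It slipped in the jaws and stopped at about 1.6 rad, just short of its stop. I then pushed it from behind with shut fingers until the stop pushed back with 18 N, at the position expected for 1.66 rad.
- **Lid:** I tipped it forward from behind with the shut fingers, with under 2 N at each reading. It sank onto the stay's nose.
- **Last checks:** The lid's tab appeared where 0.64 rad predicts. Two pictures about a second apart showed no movement. The short stay is still folded, and the gripper is clear above and behind the case with no contact force. None of these last checks failed or disagreed.

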